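Hold the dispenser gate open at its clip

TASK

The hopper of the portion dispenser is empty and its outlet is about to be brushed out. First, with the gate still shut, swing the portion lever until its pointer stands opposite the clip on the curved rail; then pull the spring-loaded gate out by its black post until the gate's pointer stands opposite the clip on the straight rail. Finish while still gripping the post and holding the gate steady at that mark, because it springs shut when let go; leave the lever at its clip, the clips where they are clamped, and the mug, shakers, tin and teaspoon undisturbed.

Things in the scene. Friction and masses are not known exactly. Their poses are not given: they have to be found in the camera images.
- dispenser: Fixed steel dispenser, 0.30 m high, clear round hopper. Origin: on the worktop under the front; x to its back, y to its left, z up. Housing x 5..140, y -65..65, top z 162 mm; hopper radius 54 about x 85, y 0. Two straight rails (tops z 142, y +-36) run forward to x -126. Right (-y): lever pivot at x 30, y -170; curved rail, radius 115..127 about it, top z 82.
- gate (a joint): How far the gate slide is pulled out of the housing towards the dispenser's -x, in m: 0 shut, 0.065 stop. A spring always shuts it: about 4 N at 0, rising by 80 N/m (8 N at 0.05), with 0.4 N friction.
- gate_post (a point): Centre of the top of the gate's upright black post, which moves with the gate: shaft 20 mm diameter, clear from 53 to 9 mm below this point, then a cap 28 mm diameter and 9 mm high. With the gate shut it is at x -70, y 0, z 198 mm in the dispenser's frame. Rail tops lie 56 mm and the straight rail's clip top 48 mm below this point.
- gate_pointer (a point): Tip of the dark pointer (a 5 mm bar across the gate) at the gate's left edge, 30 mm behind the post (towards the housing).
- gate_mark (a point): Middle of the inner edge of the dark steel clip, 14 mm wide along the rail and 32 mm long outwards, clamped on the left straight rail (at 24 to 52 mm of gate travel, different every time). The gate's pointer is opposite the clip when it has the same x in the dispenser's frame.
- portion_lever (a joint): Angle of the portion lever, rad: 0 when it points to the dispenser's -x, growing as the knob swings towards the gate (clockwise seen from above); -0.95 to 0.70. Stays where it is left (0.15 N m friction).
- lever_knob (a point): Top of the lever's upright black knob: a 26 mm ball on a shaft of 20 mm diameter; ball centre 13 mm below this point, shaft from 20 to 55 mm below it. 80 mm from the pivot. The curved rail's clip top lies 58 mm below this point, 113 to 145 mm from the pivot.
- lever_pivot (a point): On the lever's vertical pivot axis, top of the hub.
- lever_pointer (a point): Tip of the lever's pointer, 112 mm from the pivot, on the line from pivot through knob.
- lever_mark (a point): Middle of the inner edge of the dark steel clip, 14 mm wide along the rail and 32 mm long outwards, clamped on the curved rail, 112 mm from the pivot (lever angle -0.15 to 0.45, different every time). The lever's pointer is opposite the clip when the two points coincide seen from above.
- mug: White mug, 84 mm wide, 93 mm high, standing under the spout in the dispenser's bay, handle to the front; origin under its middle. To be left alone.
- salt_shaker: Glass shaker 44 x 44 x 90 mm left of the dispenser, origin under its middle. To be left alone.
- pepper_shaker: Second such shaker, farther back. To be left alone.
- milk_tin: Tin 57 mm diameter, 72 mm high, left in front of the dispenser, origin under its middle. To be left alone.
- teaspoon: Teaspoon 132 x 26 x 9 mm lying between the gate's rails and the lever stand. To be left alone.

How it is judged:
On the way:
1. the lever's pointer is set opposite the clip on the curved rail (within 7 mm) and at rest, with the gate still shut (pulled less than 5 mm) (horizontal distance between lever_pointer and lever_mark below 0.007 m and velocity of joint portion_lever between -0.05 and 0.05 rad/s and value of joint gate below 0.005 m), for 0.3 s.
At the end, for the whole second after the job is handed in: The fingers still grip the gate (contact over 2 N), the gate stands still with its pointer within 7 mm of the middle of the straight rail's clip, and the lever's pointer is still within 7 mm of the middle of the curved rail's clip, all through the last second (horizontal distance between gate_pointer and gate_mark below 0.007 m and velocity of joint gate between -0.01 and 0.01 m/s and contact force between the fingers and gate above 2 N and horizontal distance between lever_pointer and lever_mark below 0.007 m); the arm keeps its last pose, push and grip.
It fails at once if the mug, a shaker, the tin or the teaspoon is pushed more than 25 mm or knocked over (distance of any of mug, salt_shaker, pepper_shaker, milk_tin, teaspoon from where it was at the start of the episode above 0.025 m or angle between any of mug, salt_shaker, pepper_shaker, milk_tin's own z axis and vertical above 0.5 rad).
It fails at once if a clip is shoved along its rail by more than 5 mm (distance of any of gate_mark, lever_mark from where it was at the start of the episode above 0.005 m).
It also fails if it takes over 45 s, if anything falls off the work surface, if the arm or the gripper's body presses on something with over 40 N, if the wrist force passes 120 N, or if a joint passes its speed limit or range.

ROBOT

A 6-joint arm with a two-finger parallel gripper is mounted at the origin on a cart in front of the work surface, level with it; the furniture and walls round the work are solid. World frame = base frame: x ahead of the robot, y to its left, z up, the work surface at z = 0. Lengths are in m, angles in rad, forces in N, time in s.
With the tool pointing down it reaches from about 0.3 to 0.875 m from the base axis. Payload 6.4 kg.
Tool frame: the origin (TCP) lies on the mounting face of the last link; the fingertips stand 173 mm ahead of it and the grasp point (between the pads) lies 155 mm ahead of it (ctrl.grip_point_offset is the distance from the TCP to the grasp point, in m); z points along the fingers, y is the line along which they close (so a half turn about z gives the same grasp; the last joint's range is limited). The gripper opens to 85 mm and grips with 20 to 120 N. Pads are 22 mm wide; open, the fingers measure 114 mm over their backs; the gripper's body (76 mm by 85 mm) begins 54 mm behind the grasp point. The pads swing forward as they close: fully open they stand 13 mm farther back than shut.
Start: joints at [-1.502, 0.181, 1.607, -0, 1.354, -0.206], TCP at [0.156, -0.553, 0.405] pointing down, gripper open.
Joint ranges: [-2.99, 2.99], [-0.89, 2.07], [0.3, 2.58], [-1.14, 4.28], [0, 2.63], [-3.12, 3.12]. Speed limits (rad/s): [2.57, 2.57, 3.01, 3.14, 3.14, 3.14].

INTERFACE

Orientations are given as a unit quaternion [w, x, y, z].
In Python, from bench import status, imaging, ctrl, models gives the robot as it stands.
- The arm moves only by the tool send_rows, never from a script. Its argument "commands" is a list that holds one entry, the list of rows, each a list of 6 numbers: the shift along the tool's x, y, z normalised to -1 to 1, where 1 is 3 cm, then the turn, a rotation vector about the tool's x, y, z normalised to -1 to 1, where 1 is 0.1 rad. A call has 1 to 8 rows; each row shifts and turns the commanded pose from where the row before left it, along the tool's axes as they then stand; what a row does not reach is not made up. A row lasts 1/12 s, in which the tool goes at most 41.7 mm and 7.16 degrees, less where a joint would pass 70% of its speed; a pose out of reach is approached as far as the arm can. A call with a number of a shift or a turn outside -1 to 1 is refused whole. A call with a gripper value outside its range is refused whole. "jaw" is the opening, from 0 (shut) to 1 (fully open), set as the call begins (left out, the last holds). The fingers move at their own pace and stop on an object; the grip force is fixed at half the most. Time passes only in rows, so rows that do not move let the fingers close. It gives the time, the measured TCP pose, the force, the opening and the grip force at its end, in the units of the state.
- status.get_obs(): the state, without advancing time (a new reading comes with each control period).
- imaging.camera(name): name is "side" or "top" or "wrist"; returns a dict with "image" (400x640x3 uint8, blue, green, red), "depth" (400x640 float32, m along the optical axis (not along the pixel's ray), 0 where there is no reading), "mtx" (3x3 intrinsics, pixels), "pose" (4x4, takes a point from camera to world coordinates). Camera axes: x right, y down, z forward; pixel columns grow to the right and rows downward; lengths in m; the calibration is good to about 2 mm. A picture is of the moment at which its call begins.
- ctrl.hand_in(): hands the job in; it is judged then, once.
Trained networks look in a picture, given as the dict that the camera call returned (one of the last four; its "shot" number tells which), for a name from the list of things; names that differ only in an ending like _2 or _b are one class to them, and where a whole thing is asked for, a point or a joint stands for the part that bears it (a point fixed in the world has none). Each returns a list of dicts, best first, with "confidence" (0 to 1); they miss things now and then, are a little off and sometimes report something else, mostly with a low value. They report only what shows in the picture. A call takes as long as a camera call.
- models.recognise(picture, name): "centre" ([column, row] in pixels, amid what is visible of it).
- models.regions_of(picture, name): "region" (400x640 bool, what is visible of it) and "centre" ([column, row] in pixels, amid what is visible of it).
The state is a dict: "time_s": time; "q": joint angles; "dq": joint speeds; "joint_efforts": joint torques, N m; "eef_pos": TCP position; "eef_rot": TCP orientation; "wrist_force": force on the tool from outside, world axes, zero at the start; "torque": the same for the moment, N m; "opening": opening from 0.0 (shut) to 1.0 (fully open); "grasp_force": force on a finger pad.
Only numpy, scipy, OpenCV 4.12 (cv2) and the standard library are available. Lean on these libraries where they do the work, as an engineer would, in place of code of your own. Each camera call takes 0.05 s, during which the arm holds its last target. There are 200 camera calls.

## Working session

There is one attempt and no reset: what is moved stays moved. The work goes in short steps, Python scripts to look and compute and a tool call to move; the robot and the scene stay as the last step left them, time stands still between calls to the robot, and variables do not carry over. Pictures are saved under pics/ and viewed, at most 10 in all, crops included, and the job is handed in when it is done.

Besides the shell and the picture viewer there is one more tool, called as name([rows], argument=value, ...), one row to a line, values as JSON. send_rows: Moves the arm, as the interface text tells. Its arguments: {"type":"object","properties":{"commands":{"type":"array"},"jaw":{"type":"number"}},"required":["commands"]}

```bash
mkdir -p pics; cat > h.py <<'E'
import numpy as np, cv2
from bench import status, imaging, ctrl, models
def w(p,c,r,win=2):
    c=int(round(c));r=int(round(r))
    d=p["depth"][max(0,r-win):r+win+1,max(0,c-win):c+win+1];d=d[d>0]
    if not len(d): return None
    z=np.median(d);return unp(p,c,r,z)
def unp(p,c,r,z):
    v=np.linalg.inv(p["mtx"])@np.array([c,r,1])*z
    return (p["pose"]@np.r_[v,1])[:3]
def plane(p,c,r,h):
    d=p["pose"][:3,:3]@np.linalg.inv(p["mtx"])@np.array([c,r,1]);o=p["pose"][:3,3]
    return o+d*(h-o[2])/d[2]
def proj(p,x):
    q=np.linalg.inv(p["pose"])@np.r_[x,1];q=p["mtx"]@q[:3];return q[:2]/q[2]
E
python3 - <<'E'
from h import *
np.set_printoptions(precision=4,suppress=True)
s=status.get_obs();print(s["time_s"],s["eef_pos"],s["eef_rot"])
for n in ("top","side"):
    p=imaging.camera(n);cv2.imwrite(f"pics/{n}1.png",p["image"]);print(n,p["pose"][:3,3],p["pose"][:3,2])
    for k in ("dispenser","gate_post","gate_pointer","gate_mark","lever_knob","lever_pivot","lever_pointer","lever_mark","mug","salt_shaker","milk_tin","teaspoon"):
        for d in models.recognise(p,k)[:2]: print(k,round(d["confidence"],2),np.round(d["centre"],1),w(p,*d["centre"]))
E
```

```text
0.0 [ 0.156  -0.5532  0.4038] [-0.0009  0.9906  0.137   0.0001]
top [0.3879 0.0651 1.1879] [ 0.1515 -0.0055 -0.9884]
dispenser 0.94 [305.  165.9] [0.6136 0.0884 0.1599]
gate_post 0.88 [294.7 185.2] [0.5725 0.1107 0.1414]
gate_pointer 0.9 [293.9 184.4] [0.5748 0.1131 0.1412]
gate_pointer 0.32 [345.8 214.2] [ 0.514  -0.0111  0.088 ]
gate_mark 0.64 [273.  197.7] [0.54   0.1595 0.149 ]
gate_mark 0.35 [289.3 184.7] [0.572  0.1245 0.1424]
lever_knob 0.75 [371.6 179.4] [ 0.6002 -0.0728  0.0914]
lever_pivot 0.88 [304.9 166. ] [0.6136 0.0884 0.1599]
salt_shaker 0.5 [249.5 176.5] [0.6019 0.2229 0.0862]
milk_tin 0.94 [249.9 221.6] [0.4917 0.2206 0.0681]
milk_tin 0.56 [250.4 177.3] [0.5997 0.223  0.0849]
teaspoon 0.18 [250.8 218.2] [0.5015 0.2186 0.0684]
side [0.15   0.6471 0.5828] [ 0.4958 -0.6904 -0.5268]
dispenser 0.56 [278.2 201.5] [0.6131 0.1491 0.1542]
gate_post 0.85 [307.4 205.1] [0.5677 0.1068 0.1433]
gate_post 0.75 [300.7 285.4] [0.4799 0.238  0.0618]
gate_pointer 0.73 [308.1 206.7] [0.5625 0.11   0.1418]
gate_mark 0.65 [299.4 219. ] [0.5435 0.1644 0.1485]
lever_knob 0.81 [353.1 186.2] [ 0.5672 -0.0855  0.1043]
lever_knob 0.59 [282.8 225.7] [0.6426 0.1036 0.052 ]
lever_pivot 0.67 [273.2 202.9] [0.6143 0.1633 0.1583]
lever_pivot 0.41 [356.1 185.8] [ 0.5593 -0.087   0.1064]
lever_pointer 0.79 [355.5 187.9] [ 0.5592 -0.0877  0.1002]
lever_pointer 0.52 [357.5 252.6] [0.473  0.0309 0.0073]
mug 0.98 [277.4 226.5] [0.6441 0.1228 0.0623]
salt_shaker 0.93 [257.1 264.8] [0.5933 0.2422 0.0536]
salt_shaker 0.58 [308.1 208.5] [0.5596 0.1137 0.1423]
milk_tin 0.58 [300.3 286. ] [0.4816 0.239  0.0589]
teaspoon 0.57 [354.  250.3] [0.4896 0.0214 0.0018]
teaspoon 0.49 [281.2 225.9] [0.6413 0.1121 0.0574]
```

```bash
python3 - <<'E'
import cv2
a=cv2.imread("pics/top1.png")[90:270,220:440];cv2.imwrite("pics/tc.png",cv2.resize(a,(733,600),interpolation=cv2.INTER_CUBIC))
a=cv2.imread("pics/side1.png")[120:300,220:440];cv2.imwrite("pics/sc.png",cv2.resize(a,(733,600),interpolation=cv2.INTER_CUBIC))
E
```

```text
(no output)
```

View pics/tc.png

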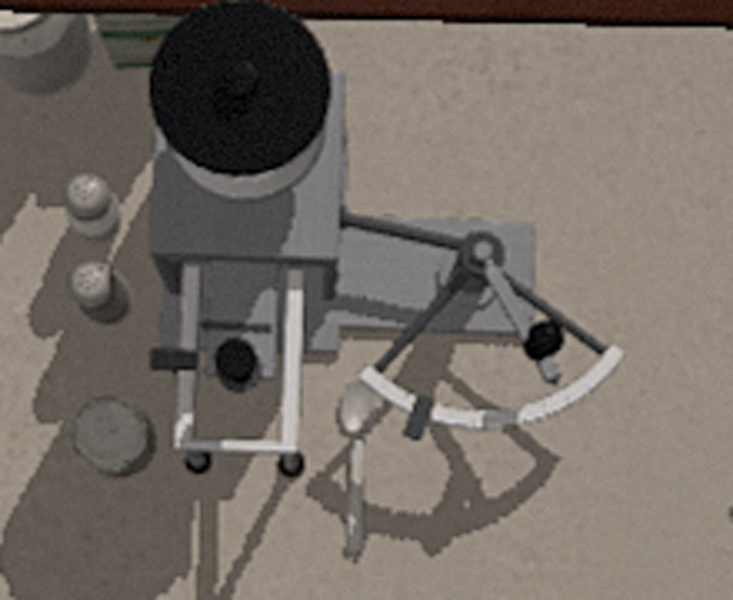

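View pics/sc.png

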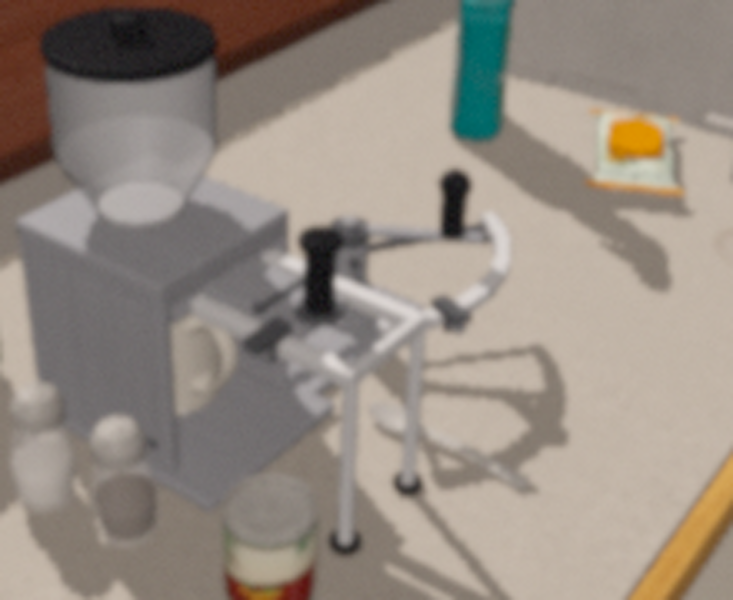

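The top view shows the post cap at about (290.5,198.6), the knob at (383,192), the pivot at (365,165), the curved-rail clip at (345.7,215) and the straight-rail clip at (272,197). The networks are only rough here, so I'll fit the dispenser frame from depth and pixels.

```bash
cat > fit.py <<'E'
from h import *
np.set_printoptions(precision=4,suppress=True)
p=imaging.camera("top")
v,u=np.mgrid[0:400,0:640];z=p["depth"]
P=np.einsum('ij,jhw->ihw',np.linalg.inv(p["mtx"]),np.stack([u*z,v*z,z]).astype(float))
P=np.einsum('ij,jhw->hwi',p["pose"][:3,:3],P)+p["pose"][:3,3]
g=p["image"].max(2)
def cl(c,rad,zlo,zhi,gm=255):
    m=(np.hypot(u-c[0],v-c[1])<rad)&(P[...,2]>zlo)&(P[...,2]<zhi)&(g<gm)
    return P[m],m
for n,c,r,a,b,gm in (("post",(290.5,198.6),9,.185,.21,255),("knob",(383,192),8,.115,.16,255),("hub",(365,165),5,.06,.12,255),("gclip",(272,197),9,.143,.16,110),("lclip",(345.7,215),8,.084,.1,110)):
    q,m=cl(c,r,a,b,gm)
    (cx,cy),(ww,hh),an=cv2.minAreaRect(q[:,:2].astype(np.float32)*1000)
    print(n,len(q),q.mean(0),"zmax/med",q[:,2].max(),np.median(q[:,2]),"rect",cx,cy,ww,hh,an,"pix",u[m].mean(),v[m].mean())
# rails
for h,name,rows,cr in ((.142,"L",range(172,218),(272,284)),(.142,"R",range(174,218),(302,312))):
    pts=[]
    for r in rows:
        m=(abs(P[r,cr[0]:cr[1],2]-.142)<.004)&(g[r,cr[0]:cr[1]]>110)
        if m.sum()>1: cc=np.arange(*cr)[m].mean();pts.append(plane(p,cc,r,h)[:2])
    pts=np.array(pts);k=np.polyfit(pts[:,0],pts[:,1],1);print(name,len(pts),"y=",k,"at.53",np.polyval(k,.53),"std",np.std(pts[:,1]-np.polyval(k,pts[:,0])))
# housing top
q,m=cl((295,150),60,.155,.168);print(len(q),q.min(0),q.max(0))
for y in (.04,.06,.08,.1,.12,.14):
    s=q[abs(q[:,1]-y)<.006]; print(y,s[:,0].min() if len(s) else None)
E
python3 fit.py
```

```text
post 128 [0.5362 0.1171 0.1972] zmax/med 0.201987726333704 0.19731507155933603 rect 536.1708984375 117.34040832519531 26.47122573852539 23.97727394104004 1.3424084186553955 pix 290.5859375 196.90625
knob 100 [ 0.5632 -0.0935  0.1419] zmax/med 0.15051861597239857 0.14264389449800652 rect 563.5679321289062 -94.71728515625 23.568450927734375 22.9111385345459 89.12519073486328 pix 383.7 190.88
hub 69 [ 0.6339 -0.0555  0.0937] zmax/med 0.10302895850344873 0.09286219512021998 rect 634.65673828125 -55.597198486328125 20.87590217590332 20.594335556030273 1.6247320175170898 pix 365.0 165.0
gclip 95 [0.5416 0.1617 0.1489] zmax/med 0.1529647415800981 0.14909098151384526 rect 541.3839111328125 161.6744842529297 32.1635627746582 15.799756050109863 82.72059631347656 pix 272.06315789473683 197.30526315789473
lclip 73 [ 0.5123 -0.0098  0.0892] zmax/med 0.09283880969283809 0.0891187204242696 rect 512.9859008789062 -10.239738464355469 12.957756042480469 32.162723541259766 70.11138916015625 pix 345.47945205479454 214.67123287671234
L 40 y= [-0.0109  0.1596] at.53 0.15389606200522163 std 0.0007001164838443717
R 44 y= [0.0134 0.0746] at.53 0.08171044427660519 std 0.001256746276005166
1450 [0.5273 0.0492 0.1551] [0.7455 0.1806 0.1678]
0.04 None
0.06 0.6106702472225163
0.08 0.6113342065429479
0.1 0.6112181953771079
0.12 0.6114684436414968
0.14 0.61256413591975
```

Everything agrees with the stated sizes: clip distance from pivot is 129 mm and rail centre y is 0.118. The lever sits at -0.51 with its target at +0.35, and gate travel is about 25 mm. I'll turn the tool square first and check for tall obstacles.

```bash
cat >> fit.py <<'E'
print("tall")
m=(P[...,2]>.12)&(z>0)
n,l,s,c=cv2.connectedComponentsWithStats(m.astype(np.uint8))
for i in range(1,n):
    if s[i,4]>25: print(s[i,4],P[l==i].min(0),P[l==i].max(0))
E
python3 fit.py|sed -n '/tall/,$p'
```

```text
tall
55418 [ 0.4796 -0.7286  0.12  ] [1.0176 0.8436 0.3965]
8514 [ 0.3967 -0.6193  0.12  ] [ 0.7937 -0.5665  0.3254]
469 [0.7318 0.4687 0.1201] [0.7887 0.5256 0.1348]
1234 [ 0.703  -0.4989  0.1202] [ 0.7819 -0.3828  0.2782]
99 [ 0.5517 -0.1067  0.1332] [ 0.5751 -0.0828  0.1483]
12739 [ 0.155  -0.1159  0.2784] [0.2998 0.0872 0.8044]
56 [ 0.1465 -0.5115  0.2466] [ 0.1558 -0.4989  0.2828]
```

send_rows([
  [[0,0,0,0,0,1],[0,0,0,0,0,1],[0,0,0,0,0,0.74],[0,0,0,0,0,0]],
], jaw=1)

```text
time_s: 1.73
eef_pos: [0.1561, -0.5534, 0.4047]
eef_rot: [-0.0, 1.0, -0.001, 0.0]
wrist_force: [0.4, -0.0, -0.2]
opening: 1.0
grasp_force: 0.0
```

send_rows([
  [[0.8,-0.95,0,0,0,0],[0.8,-0.95,0,0,0,0],[0.8,-0.95,0,0,0,0],[0.8,-0.95,0,0,0,0],[0.8,-0.95,0,0,0,0],[0.8,-0.95,0,0,0,0],[0.8,-0.95,0,0,0,0],[0.8,-0.95,0,0,0,0]],
])

```text
time_s: 2.4
eef_pos: [0.3487, -0.3237, 0.4049]
eef_rot: [0.0, 1.0, 0.002, 0.0]
wrist_force: [0.5, 0.2, 0.2]
opening: 1.0
grasp_force: 0.0
```

send_rows([
  [[0.8,-0.95,0,0,0,0],[0.8,-0.95,0,0,0,0],[0.8,-0.95,0,0,0,0],[0.8,-0.95,0,0,0,0],[0.8,-0.95,0,0,0,0],[0.8,-0.95,0,0,0,0],[0,0,0,0,0,0],[0,0,0,0,0,0]],
])

```text
time_s: 3.07
eef_pos: [0.4926, -0.1524, 0.4046]
eef_rot: [0.0, 1.0, 0.004, -0.0]
wrist_force: [0.0, -0.1, -0.3]
opening: 0.999
grasp_force: 0.0
```

```bash
python3 - <<'E'
from h import *
np.set_printoptions(precision=4,suppress=True)
p=imaging.camera("wrist");im=p["image"].copy();print(p["pose"][:3,3],p["pose"][:3,2])
for n,x in dict(post=(.536,.117,.198),knob=(.5632,-.0943,.148),hub=(.6345,-.0545,.094),clip=(.513,-.010,.090),tgt=(.5594,-.0271,.148),gclip=(.5415,.1617,.150)).items():
    q=proj(p,x);print(n,q);cv2.circle(im,tuple(int(t) for t in q),4,(0,0,255),1)
cv2.imwrite("pics/w1.png",im)
E
```

```text
[ 0.5586 -0.1522  0.374 ] [-0.2596 -0.0018 -0.9657]
post [-124.6672  152.0631]
knob [242.7843 110.0903]
hub [207.795   25.3568]
clip [175.616  163.7178]
tgt [153.7567 114.6163]
gclip [-92.8085 136.9772]
```

View pics/w1.png

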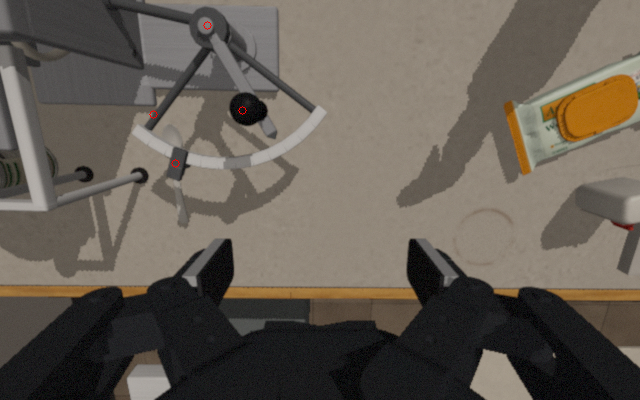

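The wrist view confirms the hub (208,25), the clip (176,163) and the knob (245,109) against their projections.

send_rows([
  [[0.79,-0.64,0,0,0,0],[0.79,-0.64,0,0,0,0],[0.79,-0.64,0,0,0,0],[0,0,0.9,0,0,0],[0,0,0.9,0,0,0],[0,0,0,0,0,0]],
])

```text
time_s: 3.62
eef_pos: [0.5607, -0.097, 0.3452]
eef_rot: [-0.002, 1.0, 0.0, -0.004]
wrist_force: [-0.8, 1.0, -1.7]
opening: 0.998
grasp_force: 0.0
```

send_rows([
  [[0.05,-0.05,0.8,0,0,0],[0,0,0.8,0,0,0],[0,0,0.8,0,0,0],[0,0,0,0,0,0],[0,0,0,0,0,0]],
])

```text
time_s: 4.03
eef_pos: [0.5637, -0.0961, 0.2787]
eef_rot: [-0.0, 1.0, -0.0, -0.001]
wrist_force: [0.1, -0.4, 0.3]
opening: 1.002
grasp_force: 0.0
```

send_rows([
  [[0,-0.03,0.15,0,0,0],[0,0,0,0,0,0],[0,0,0,0,0,0],[0,0,0,0,0,0],[0,0,0,0,0,0],[0,0,0,0,0,0],[0,0,0,0,0,0],[0,0,0,0,0,0]],
], jaw=0)

```text
time_s: 4.7
eef_pos: [0.5647, -0.094, 0.2753]
eef_rot: [0.0, 1.0, 0.001, 0.001]
wrist_force: [-2.2, 2.3, 4.5]
opening: 0.276
grasp_force: 58.3
```

send_rows([
  [[-0.1,-0.2,0,0,0,0.86],[-0.1,-0.2,0,0,0,0.86],[-0.1,-0.2,0,0,0,0.86],[-0.1,-0.2,0,0,0,0.86],[-0.1,-0.2,0,0,0,0.86],[0,0,0,0,0,0],[0,0,0,0,0,0]],
])

```text
time_s: 5.28
eef_pos: [0.5543, -0.0617, 0.2753]
eef_rot: [0.0, 0.977, -0.213, -0.001]
wrist_force: [-6.9, 2.2, 9.5]
opening: 0.27
grasp_force: 59.0
```

send_rows([
  [[-0.1,-0.21,0,0,0,0.88],[-0.1,-0.21,0,0,0,0.88],[-0.1,-0.21,0,0,0,0.88],[-0.1,-0.21,0,0,0,0.88],[-0.1,-0.21,0,0,0,0.88],[0,0,0,0,0,0],[0,0,0,0,0,0],[0,0,0,0,0,0]],
])

```text
time_s: 5.95
eef_pos: [0.5589, -0.0268, 0.2752]
eef_rot: [0.0, 0.907, -0.421, -0.003]
wrist_force: [-13.4, 5.9, 17.5]
opening: 0.273
grasp_force: 59.4
```

```bash
python3 - <<'E'
from h import *
p=imaging.camera("wrist");im=p["image"].copy();print(p["pose"][:3,3])
for n,x in dict(hub=(.6345,-.0545,.094),clip=(.513,-.010,.090)).items():
    q=proj(p,x);print(n,q)
cv2.imwrite("pics/w2.png",im)
E
```

```text
[ 0.60157601 -0.07699643  0.24422836]
hub [239.22254218 106.97648227]
clip [358.74584202 298.89196323]
```

View pics/w2.png

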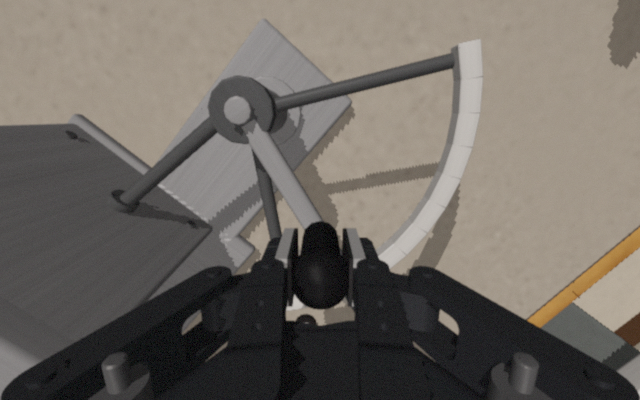

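The grip is on the shaft and the lever computes to 0.351. Releasing and rising now.

send_rows([
  [[0,0,0,0,0,0],[0,0,0,0,0,0],[0,0,0,0,0,0],[0,0,0,0,0,0],[0,0,0,0,0,0],[0,0,0,0,0,0]],
], jaw=1)

```text
time_s: 6.5
eef_pos: [0.5603, -0.0281, 0.274]
eef_rot: [0.0, 0.907, -0.421, -0.0]
wrist_force: [0.4, 0.7, 0.0]
opening: 0.999
grasp_force: 0.0
```

send_rows([
  [[0,0,-0.5,0,0,0],[0,0,-0.9,0,0,0],[0,0,-0.9,0,0,0],[0,0,-0.9,0,0,0],[0,0,-0.9,0,0,0],[0,0,0,0,0,0],[0,0,0,0,0,0]],
])

```text
time_s: 7.08
eef_pos: [0.5608, -0.0282, 0.3992]
eef_rot: [-0.0, 0.907, -0.421, 0.002]
wrist_force: [-0.4, -0.4, -1.1]
opening: 0.998
grasp_force: 0.0
```

```bash
python3 - <<'E'
from h import *
p=imaging.camera("wrist");im=p["image"].copy();print(p["pose"][:3,3])
for n,x in dict(hub=(.6345,-.0545,.094),clip=(.513,-.010,.090),knob=(.5594,-.0271,.148)).items():
    q=proj(p,x);print(n,q);cv2.circle(im,tuple(int(t) for t in q),4,(0,0,255),1)
cv2.imwrite("pics/w3.png",im)
E
```

```text
[ 0.60363689 -0.07852149  0.36880119]
hub [277.99091706 116.38066455]
clip [344.76141274 229.6248975 ]
knob [321.24896987 206.17368709]
```

View pics/w3.png

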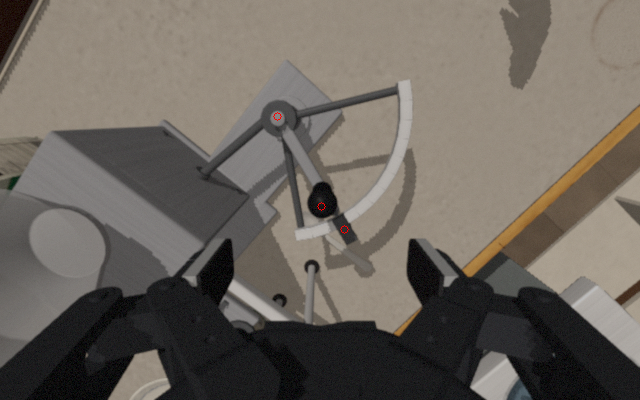

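Lever, knob and clip line up (knob 321,203; clip ~343,229; hub 278,117). Next I turn the tool so the fingers close along x.

send_rows([
  [[0,0,0,0,0,1],[0,0,0,0,0,1],[0,0,0,0,0,1],[0,0,0,0,0,1],[0,0,0,0,0,1],[0,0,0,0,0,1],[0,0,0,0,0,1],[0,0,0,0,0,0]],
])

```text
time_s: 7.8
eef_pos: [0.5597, -0.028, 0.3951]
eef_rot: [-0.001, -0.706, 0.708, 0.002]
wrist_force: [0.6, 0.2, 0.4]
opening: 1.001
grasp_force: 0.0
```

```bash
sed -i '/^for n,c/,$d' fit.py; cat >> fit.py <<'E'
print(status.get_obs()["q"],status.get_obs()["eef_rot"],status.get_obs()["eef_pos"])
for n,c,r,a,b,gm in (("post",(290.5,198.6),9,.185,.21,255),("knob",proj(p,(.5594,-.0271,.14)),8,.115,.16,255),("gclip",(272,197),9,.143,.16,110),("lclip",(345.7,215),8,.084,.1,110)):
    q,m=cl(c,r,a,b,gm)
    if len(q): print(n,len(q),q.mean(0))
E
python3 fit.py
```

```text
[-0.2617  0.1581  1.6525  0.      1.3341  2.8765] [ 0.0008  0.7083 -0.7059 -0.0014] [ 0.5598 -0.028   0.3954]
post 128 [0.5362 0.1171 0.1972]
knob 44 [ 0.5572 -0.0216  0.1419]
gclip 94 [0.5419 0.1619 0.1488]
lclip 72 [ 0.5125 -0.0098  0.0887]
```

Joint 6 is near its limit for this yaw, so I'll turn back 0.35 rad. The post is round, so that's fine.

send_rows([
  [[0,0,0,0,0,-0.9],[0,0,0,0,0,-0.9],[0,0,0,0,0,-0.9],[0,0,0,0,0,-0.8],[-0.96,-0.19,0,0,0,0],[-0.96,-0.19,0,0,0,0],[-0.96,-0.19,0,0,0,0],[-0.96,-0.19,0,0,0,0]],
])

```text
time_s: 8.52
eef_pos: [0.5414, 0.0889, 0.3962]
eef_rot: [0.0, 0.821, -0.571, -0.001]
wrist_force: [0.8, -0.0, 0.6]
opening: 1.005
grasp_force: 0.0
```

send_rows([
  [[-0.96,-0.19,0,0,0,0],[0,0,0,0,0,0],[0,0,0,0,0,0]],
])

```text
time_s: 8.77
eef_pos: [0.5368, 0.1183, 0.3963]
eef_rot: [0.0, 0.821, -0.57, -0.001]
wrist_force: [0.0, -0.8, 0.5]
opening: 1.0
grasp_force: 0.0
```

```bash
python3 - <<'E'
from h import *
s=status.get_obs();print(s["q"])
a,b=s["eef_rot"][1:3];psi=2*np.arctan2(b,a)
d=np.array([.5362,.1173])-s["eef_pos"][:2];print(psi,s["eef_pos"],d[0]*np.cos(psi)+d[1]*np.sin(psi),d[0]*np.sin(psi)-d[1]*np.cos(psi))
E
```

```text
[ 8.78825261e-04  1.32677208e-01  1.67928430e+00 -1.35584175e-04
  1.33104608e+00  2.78523840e+00]
-1.2135309606073117 [0.53684936 0.11825268 0.39634305] 0.0006654334681679152 0.000941522955619108
```

send_rows([
  [[0,0,0.8,0,0,0],[0,0,0.8,0,0,0],[0,0,0.74,0,0,0],[0,0,0,0,0,0],[0,0,0,0,0,0]],
])

```text
time_s: 9.18
eef_pos: [0.5371, 0.1159, 0.3257]
eef_rot: [0.001, 0.82, -0.573, -0.001]
wrist_force: [0.1, -0.2, 0.7]
opening: 0.997
grasp_force: 0.0
```

send_rows([
  [[0,0,0,0,0,0],[0,0,0,0,0,0],[0,0,0,0,0,0],[0,0,0,0,0,0],[0,0,0,0,0,0],[0,0,0,0,0,0],[0,0,0,0,0,0],[0,0,0,0,0,0]],
], jaw=0)

```text
time_s: 9.85
eef_pos: [0.537, 0.1168, 0.3282]
eef_rot: [0.001, 0.82, -0.572, -0.0]
wrist_force: [-6.3, -3.4, 6.8]
opening: 0.287
grasp_force: 58.3
```

send_rows([
  [[-0.07,0.19,0,0,0,0],[-0.07,0.19,0,0,0,0],[-0.07,0.19,0,0,0,0],[-0.07,0.19,0,0,0,0],[0,0,0,0,0,0],[0,0,0,0,0,0],[0,0,0,0,0,0]],
])

```text
time_s: 10.43
eef_pos: [0.5139, 0.1169, 0.3282]
eef_rot: [-0.001, 0.82, -0.573, 0.002]
wrist_force: [4.9, -0.4, 2.6]
opening: 0.288
grasp_force: 59.6
```

```bash
python3 - <<'E'
from h import *
s=status.get_obs();print(s["eef_pos"],s["wrist_force"])
for n in ("top","side"):
    p=imaging.camera(n)
    c=proj(p,(.5415,.145,.149)).astype(int) 
    k=proj(p,(.5415,.07,.12)).astype(int)
    a=p["image"][c[1]-50:c[1]+50,c[0]-30:c[0]+95];cv2.imwrite(f"pics/{n}9.png",cv2.resize(a,(750,600),interpolation=cv2.INTER_CUBIC));print(c)
E
```

```text
[0.51389862 0.11691289 0.32823013] [ 4.89168111 -0.40444975  2.62407255]
[279 197]
[305 214]
```

View pics/top9.png

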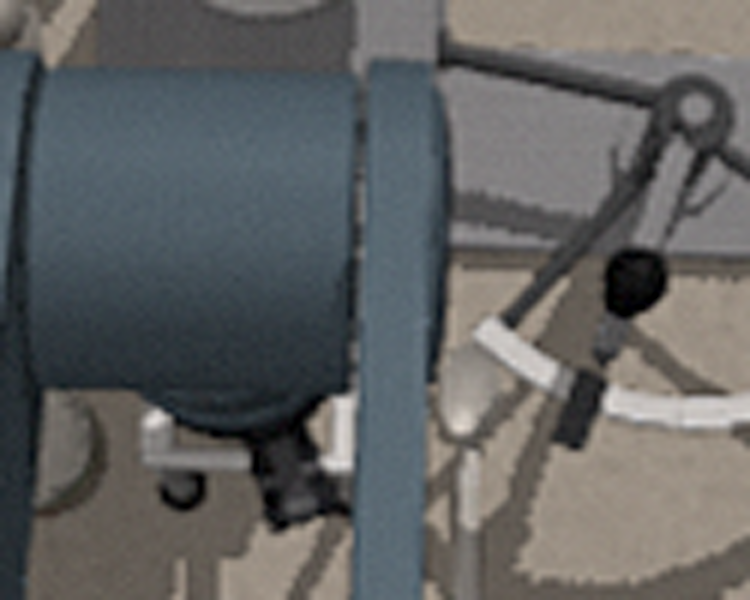

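View pics/side9.png

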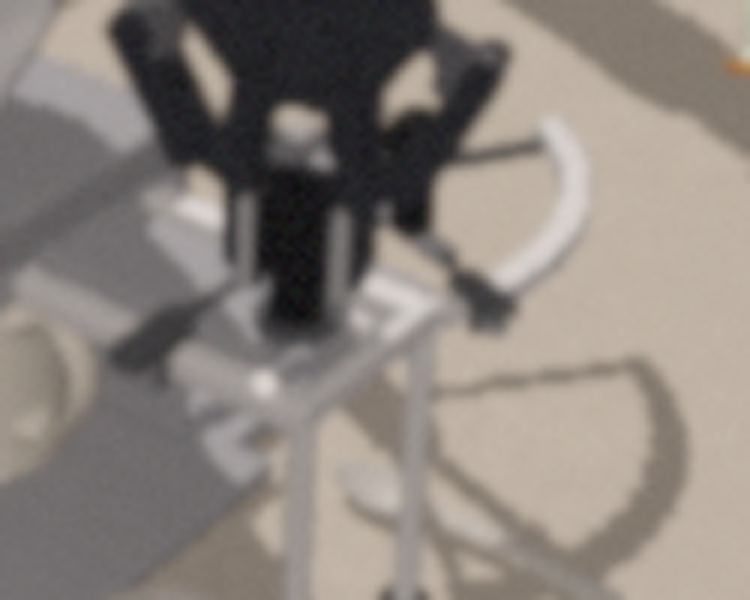

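The top view shows the lever pointer (605,355 in the crop) meeting its clip. The side view shows the gate bar running into its clip at about (160,335). I'll pull 1.5 mm more and check numerically.

send_rows([
  [[-0.02,0.05,0,0,0,0],[0,0,0,0,0,0],[0,0,0,0,0,0],[0,0,0,0,0,0],[0,0,0,0,0,0]],
])

```text
time_s: 10.95
eef_pos: [0.5125, 0.1169, 0.3282]
eef_rot: [-0.001, 0.82, -0.573, 0.002]
wrist_force: [5.9, -1.0, 2.5]
opening: 0.284
grasp_force: 59.6
```

```bash
python3 - <<'E'
from h import *
p=imaging.camera("side");im=cv2.resize(p["image"],None,fx=6,fy=6,interpolation=cv2.INTER_CUBIC)
def pt(x): return (proj(p,x)+.5)*6-.5
for x,col in (((.5417,.1457,.150),(0,0,255)),((.5417,.1777,.150),(0,0,255)),((.5417,.143,.145),(0,255,0)),((.5417,.11,.145),(0,255,0)),((.5365,.143,.145),(255,0,0)),((.5487,.143,.145),(255,0,0))):
    cv2.circle(im,tuple(int(t) for t in pt(x)),4,col,2)
c=pt((.5417,.14,.148)).astype(int);cv2.imwrite("pics/sf.png",im[c[1]-200:c[1]+200,c[0]-250:c[0]+250])
print(status.get_obs()["eef_pos"])
E
```

```text
[0.51246277 0.11695351 0.32824039]
```

View pics/sf.png

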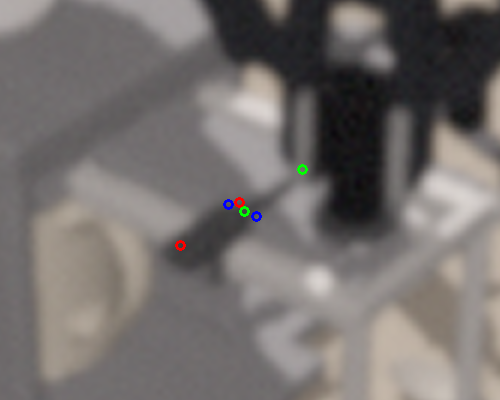

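The gate bar lies in line with the clip to within about 2 mm, and the grip force is 59.6 N. Handing in.

```bash
python3 -c "
from bench import ctrl
print(ctrl.hand_in())"
```

```text
the job is handed in; nothing more can be done
None
```

I handed the job in at about 11 s with the lever pointer and the gate pointer each within about 2 mm of their clips by my camera measurements, and the post still gripped at about 60 N; the hand-in returned no verdict.

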